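Snap shut the covers of the loaded fuse housings

TASK

On the orange mounting plate, the two fuse housings with yellow covers have got their fuse: press both yellow covers down, in either order, until each snaps in and stays fully shut by itself. The housing with the blue cover is still waiting for its fuse, so leave that cover standing open.

Things in the scene. Friction and masses are not known exactly. Their poses are not given: they have to be found in the camera images.
- yellow1_mark (a point): Centre of the black disc on the outer face of one yellow cover, a plate 88 x 54 x 4 mm hinged along a short edge, skirt 16 mm deep at the free edge. Axes: x from hinge to free edge, y along the hinge, z out of the outer face (vertical when shut). The hinge line lies at x -50, z -4 mm from here, the free edge at x +38. Hinge towards the robot. It starts with its free edge raised 26 to 43 degrees.
- yellow2_mark (a point): The same point and axes on the other yellow cover, alike in all. Covers turn stiffly on their hinge; a weak spring lifts one to about 20 degrees if let go early. In the last 13 mm of the free edge's travel a detent must be overcome (about 5 to 8 N down at the mark), then it stays shut: level, the outer face 49 mm above the bench.
- blue_mark (a point): The same point and axes on the blue cover, alike in size, spring and detent; its housing has no fuse and it must stay open. The three housings stand in a row on the plate in any order, about 140 mm apart, each turned up to 12 degrees.
- plate: Orange mounting plate lying fixed on the bench, 300 x 460 x 4 mm, origin at the centre of its underside, x away from the robot. It carries a power supply and a board (up to 52 mm high) on the robot's side, and beyond them the three fixed grey fuse housings, 78 x 52 mm and 40 mm high, with the covers on top; the loaded ones hold a white fuse.
Not all that is in view belongs to the job. What is shaped like the part that bears yellow1_mark but white is not meant.

How it is judged:
By the outcome, as a careful person would: the job done as asked, in the order asked, and still so for the second after the job is handed in, with the robot touching nothing.
It also fails if it takes over 53 s, if anything falls off the work surface, if the arm or the gripper's body presses on something with over 40 N, if the wrist force passes 120 N, or if a joint passes its speed limit or range.

ROBOT

A 6-joint arm with a two-finger parallel gripper is mounted at the origin on the work surface. World frame = base frame: x ahead of the robot, y to its left, z up, the work surface at z = 0. Lengths are in mm, angles in rad, forces in N, time in s.
With the tool pointing down it reaches from about 300 to 850 mm from the base axis. Payload 5.4 kg.
Tool frame: the origin (TCP) lies between the finger pads; the fingertips stand manip.tip_extent ahead of it and the grasp point (between the pads) lies 5 mm behind it (manip.tip_extent is the distance from the TCP to the fingertips, in mm); z points along the fingers, y is the line along which they close (so a half turn about z gives the same grasp; the last joint's range is limited). The gripper opens to 85 mm and grips with 20 to 120 N. Pads are 22 mm wide; open, the fingers measure 114 mm over their backs; the gripper's body (76 mm by 85 mm) begins 54 mm behind the grasp point. The pads swing forward as they close: fully open they stand 13 mm farther back than shut.
Start: joints at [-1.446, 0.158, 1.597, -0, 1.386, -0.21], TCP at [188.91, -543.065, 214.799] pointing down, gripper open.
Joint ranges: [-2.91, 2.91], [-0.94, 2.29], [0.18, 2.7], [-1.29, 4.43], [0.17, 2.64], [-3, 3]. Speed limits (rad/s): [2.57, 2.57, 3.14, 3.14, 3.14, 3.14].

INTERFACE

Orientations are given as [roll, pitch, yaw] about the fixed x, y, z axes, in that order (R = Rz(yaw) Ry(pitch) Rx(roll)).
In Python, from bench import manip gives the robot as it stands.
- The arm moves only by the tool carry_out, never from a script. Its argument "increments" is a list of rows, each a list of 7 numbers: the shift along the tool's x, y, z in units of 50 mm (1.0 is 50 mm), then the turn, a rotation vector about the tool's x, y, z in units of 6 degrees (1.0 is 6 degrees), then the finger opening in mm, from 0 to 85.4. In form: [[dx, dy, dz, rx, ry, rz, fingers], ...]. A call has exactly 5 rows; each row shifts and turns the commanded pose from where the row before left it, along the tool's axes as they then stand; what a row does not reach is not made up. A row lasts 1/10 s, in which the tool goes at most 50 mm and 8.59 degrees, less where a joint would pass 70% of its speed; a pose out of reach is approached as far as the arm can. A call is refused whole if a number of a shift passes 1 or a number of a turn 1, either way. A call with a gripper value outside its range is refused whole. The fingers move at their own pace and stop on an object; "force" is the grip in N (left out, the last holds). Time passes only in rows, so rows that do not move let the fingers close, or fill a call up. It gives the time, the measured TCP pose, the force, the opening and the grip force at its end, in the units of the state.
- manip.state(): the state, without advancing time (a new reading comes with each control period).
- manip.grab_frame(name): name is "scene" or "top"; returns (picture, depth): 420x560x3 uint8, red, green, blue; 420x560 float32, mm along the optical axis (not along the pixel's ray), 0 where there is no reading.
- manip.camera_model(name): a dict with "fx", "fy", "cx", "cy" (pixels), "k1" (the pictures are not rectified: a ray, as slopes to the right and down, at radius r is drawn at 1 + k1 r^2 times it, then the intrinsics apply), "R" (3x3) and "t" (3): a world point X has camera coordinates R X + t. Camera axes: x right, y down, z forward; pixel columns grow to the right and rows downward; lengths in mm; the calibration is good to about 2 mm. A picture is of the moment at which its call begins. camera_model takes no time and is no camera call.
- manip.finish_job(): hands the job in; it is judged then, once.
Trained networks look in the newest picture that a camera, given by its name, has taken for a name from the list of things; names that differ only in an ending like _2 or _b are one class to them, and where a whole thing is asked for, a point or a joint stands for the part that bears it (a point fixed in the world has none). Each returns a list of dicts, best first, with "conf" (0 to 1); they miss things now and then, are a little off and sometimes report something else, mostly with a low value. They report only what shows in the picture. A call takes as long as a camera call. They do not tell look-alikes from the thing itself.
- manip.spot_in(camera, target): "box" ([left, top, width, height] in pixels, round what is visible of it).
The state is a dict: "t": time; "joint_pos": joint angles; "qd": joint speeds; "tau": joint torques, N m; "tool_pos": TCP position; "ee_rot": TCP orientation; "contact_force": force on the tool from outside, world axes, zero at the start; "wrist_torque": the same for the moment, N m; "grip_width": finger opening in mm; "gripper_force": force on a finger pad.
Only numpy, scipy, OpenCV 4.12 (cv2) and the standard library are available. Lean on these libraries where they do the work, as an engineer would, in place of code of your own. Each camera call takes 0.05 s, during which the arm holds its last target. There are 200 camera calls.

## Working session

There is one attempt and no reset: what is moved stays moved. The work goes in short steps, Python scripts to look and compute and a tool call to move; the robot and the scene stay as the last step left them, time stands still between calls to the robot, and variables do not carry over. Pictures are saved under pics/ and viewed, at most 10 in all, crops included, and the job is handed in when it is done.

Besides the shell and the picture viewer there is one more tool, called after "Emit:" by a JSON object that holds its "op" and its "data", one argument or row to a line. carry_out: Moves the arm, as the interface text tells. Its arguments: {"type":"object","properties":{"increments":{"type":"array","items":{"type":"array","items":{"type":"number"}}},"force":{"type":"number"}},"required":["increments"]}

```bash
mkdir -p pics
cat > h.py <<'E'
import numpy as np, cv2
from bench import manip
def world(cam,u,v,d):
    c=manip.camera_model(cam)
    K=np.array([[c['fx'],0,c['cx']],[0,c['fy'],c['cy']],[0,0,1.]])
    p=cv2.undistortPoints(np.array([[[u,v]]],float),K,np.array([c['k1'],0,0,0.]))[0,0]
    return np.array(c['R']).T@(np.array([p[0]*d,p[1]*d,d])-np.array(c['t']))
def cloud(cam,dep):
    c=manip.camera_model(cam)
    K=np.array([[c['fx'],0,c['cx']],[0,c['fy'],c['cy']],[0,0,1.]])
    h,w=dep.shape
    vv,uu=np.mgrid[:h,:w]
    p=cv2.undistortPoints(np.stack([uu,vv],-1).reshape(-1,1,2).astype(float),K,np.array([c['k1'],0,0,0.]))[:,0]
    P=np.c_[p*dep.reshape(-1,1),dep.reshape(-1,1)]-np.array(c['t'])
    return (P@np.array(c['R'])).reshape(h,w,3)
E
python3 - <<'E'
from h import *
for n in("scene","top"):
    p,d=manip.grab_frame(n); cv2.imwrite(f"pics/{n}0.png",p[:,:,::-1]); np.savez(f"{n}0.npz",p=p,d=d)
    for t in("yellow1_mark","blue_mark"):
        for r in manip.spot_in(n,t): print(n,t,np.round(r['box']),round(r['conf'],2))
print(manip.state()); print(manip.tip_extent, manip.camera_model("top"))
E
```

```text
scene yellow1_mark [390. 283.  33.  43.] 0.97
scene yellow1_mark [291. 251.  32.  37.] 0.91
scene yellow1_mark [200. 242.  39.  37.] 0.77
scene yellow1_mark [307. 196.  25.  14.] 0.76
scene yellow1_mark [190. 150.  28.  22.] 0.63
scene blue_mark [363. 206.  35.  12.] 0.66
top yellow1_mark [158. 117.  20.  37.] 0.8
top yellow1_mark [240. 211.  21.  32.] 0.77
top yellow1_mark [303. 131.  20.  29.] 0.75
top yellow1_mark [235. 140.  25.  34.] 0.59
top yellow1_mark [382. 270.  24.  43.] 0.56
top blue_mark [183. 204.  29.  41.] 0.94
{'t': 0.3, 'joint_pos': array([-1.44606899e+00,  1.58617485e-01,  1.59738260e+00,  1.61869695e-05,
        1.38620567e+00, -2.10104956e-01]), 'qd': array([ 0.00117353, -0.00169541, -0.00390469,  0.00136697,  0.00050086,
       -0.00113895]), 'tau': array([-6.13886605e-04, -3.95478702e+01, -3.31101465e+01, -2.86996365e-04,
        4.79045979e-03, -8.43596467e-06]), 'tool_pos': array([ 188.90693767, -542.8620554 ,  214.48504467]), 'ee_rot': array([-3.14099635e+00, -1.43430557e-04,  3.34829273e-01]), 'contact_force': array([-0.792671  , -0.24434564, -0.90906175]), 'wrist_torque': array([-0.00833548,  0.06123706, -0.02453362]), 'gripper_force': 0.0, 'grip_width': 85.26822373563547}
14.0 {'fx': 527.6319832679617, 'fy': 527.6319832679617, 'cx': 279.75356543365376, 'cy': 206.71759787663305, 'k1': 0.06498553208359154, 'R': array([[ 0.01570401, -0.99985252,  0.00695096],
       [-0.99456814, -0.01633566, -0.10279766],
       [ 0.10289605, -0.00529887, -0.994678  ]]), 't': array([ -92.72683702,  635.20677523, 1296.61876917])}
```

View pics/scene0.png

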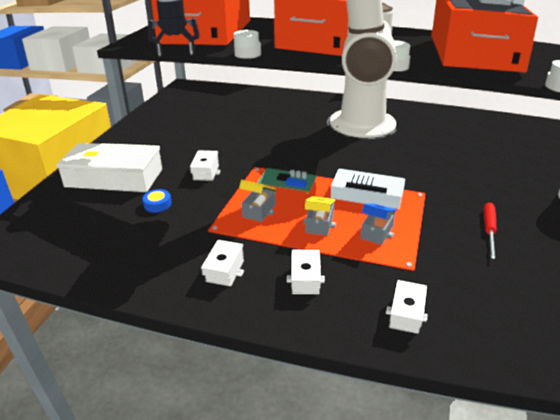

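View pics/top0.png

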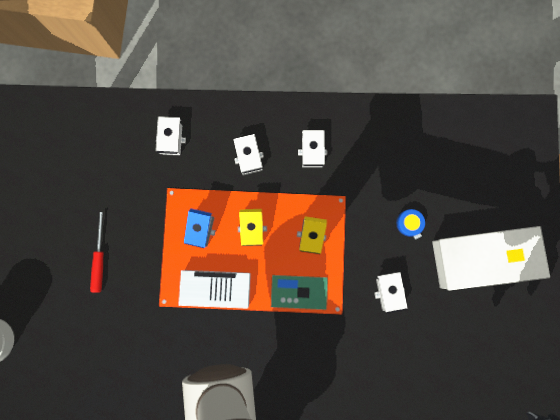

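Top view: the plate carries blue (197,228), yellow (251,228) and a shaded yellow (313,235). The look-alikes at (170,132), (247,152), (313,147) and (392,290) are white and off the plate, so they are not meant. The two yellow covers on the plate fit the description. I'll confirm them in a crop and measure.

Run:
```python
from h import *
z=np.load("top0.npz");p,d=z['p'],z['d']
cv2.imwrite("pics/crop.png",cv2.resize(p[180:320,150:360,::-1],None,fx=3.5,fy=3.5,interpolation=cv2.INTER_CUBIC))
W=cloud("top",d); hsv=cv2.cvtColor(p,cv2.COLOR_RGB2HSV)
for name,(u,v),(lo,hi) in(("Ymid",(251,228),(22,35)),("Yright",(313,235),(22,35)),("blue",(197,228),(95,125))):
    m=np.zeros(d.shape,np.uint8); h=hsv[:,:,0]
    m[v-28:v+28,u-24:u+24]=1
    mm=(m>0)&(h>=lo)&(h<=hi)&(hsv[:,:,1]>120)&(d>0)
    me=cv2.erode(mm.astype(np.uint8),np.ones((3,3)))>0
    P=W[me]; 
    for _ in range(4):
        c=np.median(P,0) if _==0 else P.mean(0); n=np.linalg.svd(P-c)[2][2]; n*=np.sign(n[2]); r=(W[me]-c)@n; P=W[me][abs(r)<4]
    Q=W[mm]; Q=Q[abs((Q-c)@n)<5]
    # black disc
    dk=(hsv[:,:,2]<60)&(m>0)&(np.hypot(*(np.mgrid[:420,:560]-np.array([v,u])[:,None,None]))<12)
    vv,uu=np.nonzero(dk); D=W[dk].mean(0) if len(vv) else None
    # axes: x is horizontal long axis
    rect=cv2.minAreaRect(np.argwhere(mm)[:,::-1].astype(np.float32))
    yax=np.cross([0,0,1.],n); yax/=np.linalg.norm(yax); xax=np.cross(yax,n)
    if xax[0]<0: xax,yax=-xax,-yax
    q=(Q-c)@np.c_[xax,yax]
    print(name,len(P),"c",c.round(1),"n",n.round(3),"tilt",np.degrees(np.arccos(n[2])).round(1),"yaw",np.degrees(np.arctan2(xax[1],xax[0])).round(1),"ext",np.percentile(q,[1,99],0).round(1).tolist(),"disc",len(vv),(uu.mean().round(1),vv.mean().round(1)),D, "rect",rect)
# high things
k=(W[...,2]>30)&(W[...,2]<130)&(p[...,0]>0)
for nm,(a,b,c_,e) in(("psu",(178,268,252,310)),("board",(268,274,330,310))):
    w=W[b:e,a:c_].reshape(-1,3); w=w[w[:,2]>25]; print(nm,np.percentile(w,[1,99],0).round(0).tolist())
```

```text
Ymid 525 c [581.9 -13.5  70.4] n [-0.474 -0.022  0.88 ] tilt 28.3 yaw 2.6 ext [[-47.0, -25.0], [42.1, 27.9]] disc 27 (np.float64(251.4), np.float64(226.3)) [583.55309115 -14.11254235  71.58186415] rect ((250.92770385742188, 226.69847106933594), (35.889102935791016, 22.742708206176758), 86.8201675415039)
Yright 501 c [ 563.1 -162.4   76. ] n [-0.581  0.059  0.812] tilt 35.7 yaw -5.8 ext [[-48.1, -26.1], [41.8, 26.2]] disc 41 (np.float64(312.7), np.float64(235.1)) [ 564.11012102 -163.16502515   77.49620427] rect ((312.501708984375, 234.8238525390625), (22.24452018737793, 34.81499099731445), 10.007980346679688)
blue 476 c [576.2 118.3  71.7] n [-0.492  0.109  0.863] tilt 30.3 yaw -12.5 ext [[-46.4, -25.2], [42.3, 26.4]] disc 0 (np.float64(nan), np.float64(nan)) None rect ((196.7379150390625, 228.13807678222656), (22.355655670166016, 35.58736038208008), 9.090276718139648)
psu [[388.0, -9.0, 35.0], [475.0, 158.0, 56.0]]
board [[401.0, -151.0, 25.0], [500.0, -75.0, 1356.0]]<stdin>:22: RuntimeWarning: Mean of empty slice.
  ret = ret.dtype.type(ret / rcount)
```

View pics/crop.png

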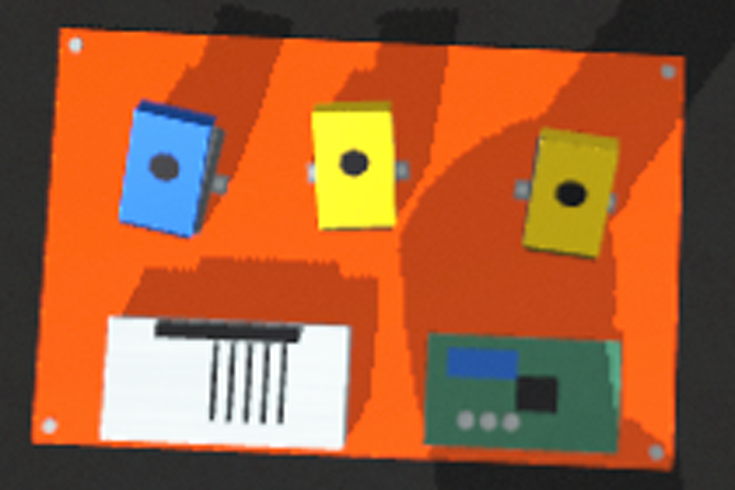

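The crop confirms it: mid yellow at (354,163) and right yellow at (571,193) in the crop, with blue left of them. The hinge heights come out at 44–45 mm, as they must. The right yellow goes first, so I'm moving above it with fingers shut.

Emit:
{"op": "carry_out", "data": {
  "increments": [
    [0.66,-0.3,0,0,0,0,0],
    [0.67,-0.3,0,0,0,0,0],
    [0.67,-0.3,0,0,0,0,0],
    [0.67,-0.3,0,0,0,0,0],
    [0.67,-0.3,0,0,0,0,0]
  ]
}}

```text
t: 0.8
tool_pos: [322.9, -416.2, 214.8]
ee_rot: [3.141, -0.0, 0.335]
contact_force: [0.2, 0.0, -0.4]
grip_width: 12.4
gripper_force: 0.0
```

Emit:
{"op": "carry_out", "data": {
  "increments": [
    [0.66,-0.3,0,0,0,0,0],
    [0.67,-0.3,0,0,0,0,0],
    [0.67,-0.3,0,0,0,0,0],
    [0.67,-0.3,0,0,0,0,0],
    [0.67,-0.3,0,0,0,0,0]
  ]
}}

```text
t: 1.3
tool_pos: [456.0, -290.4, 214.8]
ee_rot: [3.141, -0.0, 0.335]
contact_force: [-0.2, -0.6, 0.3]
grip_width: 0.3
gripper_force: 0.0
```

Emit:
{"op": "carry_out", "data": {
  "increments": [
    [0.66,-0.3,0,0,0,0,0],
    [0.67,-0.3,0,0,0,0,0],
    [0.67,-0.3,0,0,0,0,0],
    [0.67,-0.3,0,0,0,0,0],
    [0.67,-0.3,0,0,0,0,0]
  ]
}}

```text
t: 1.8
tool_pos: [589.1, -164.7, 214.7]
ee_rot: [3.142, 0.0, 0.335]
contact_force: [0.2, -0.5, -0.3]
grip_width: -0.2
gripper_force: 0.0
```

Emit:
{"op": "carry_out", "data": {
  "increments": [
    [0,0,0,0,0,0.8,0],
    [0,0,0,0,0,0.8,0],
    [0,0,0,0,0,0.8,0],
    [0,0,0,0,0,0.8,0],
    [0,0,0,0,0,0.9,0]
  ]
}}

```text
t: 2.3
tool_pos: [588.1, -165.9, 214.6]
ee_rot: [-3.142, 0.0, -0.098]
contact_force: [0.1, 0.1, 0.1]
grip_width: -0.2
gripper_force: 0.0
```

Emit:
{"op": "carry_out", "data": {
  "increments": [
    [0,0,0.5,0,0,0,0],
    [0,0,0.5,0,0,0,0],
    [0,0,0.5,0,0,0,0],
    [0,0,0.3,0,0,0,0],
    [0,0,0.1,0,0,0,0]
  ]
}}

```text
t: 2.8
tool_pos: [587.0, -165.3, 117.7]
ee_rot: [-3.14, 0.003, -0.095]
contact_force: [0.3, 0.2, -0.7]
grip_width: 0.0
gripper_force: 0.0
```

Emit:
{"op": "carry_out", "data": {
  "increments": [
    [0,0,0.1,0,0,0,0],
    [0,0,0.1,0,0,0,0],
    [0,0,0.1,0,0,0,0],
    [0,0,0.1,0,0,0,0],
    [0,0,0.1,0,0,0,0]
  ]
}}

```text
t: 3.3
tool_pos: [588.4, -166.0, 94.8]
ee_rot: [3.141, -0.001, -0.095]
contact_force: [0.3, -0.3, 0.1]
grip_width: 0.1
gripper_force: 0.0
```

Run:
```python
from h import *
p,d=manip.grab_frame("scene"); np.savez("s1.npz",p=p,d=d)
cv2.imwrite("pics/s1.png",cv2.resize(p[140:270,200:440,::-1],None,fx=3.3,fy=3.3,interpolation=cv2.INTER_CUBIC))
```

```text
(no output)
```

View pics/s1.png

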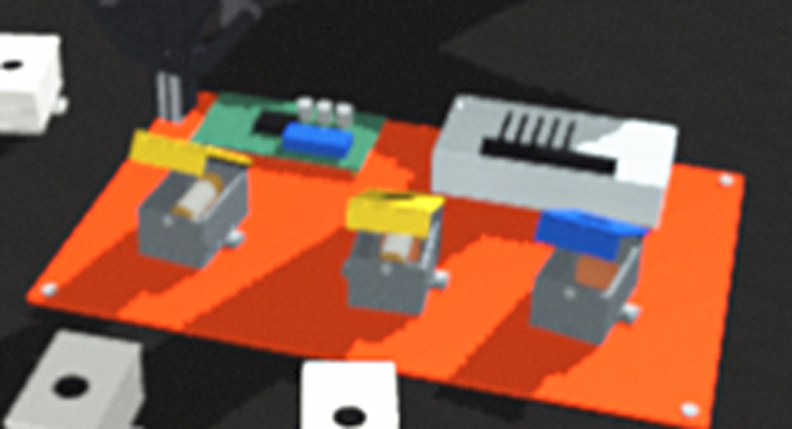

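The tips, at crop (168,110), look behind the left yellow cover at (170,150). I'll check the cover and tip positions by projection.

Run:
```python
from h import *
c=manip.camera_model("scene");K=np.array([[c['fx'],0,c['cx']],[0,c['fy'],c['cy']],[0,0,1.]])
def pr(X):
    return (cv2.projectPoints(np.array([X],float),cv2.Rodrigues(np.array(c['R']))[0],np.array(c['t']),K,np.array([c['k1'],0,0,0.]))[0][0,0]-[200,140])*3.3
print(manip.state()['tool_pos'],manip.state()['joint_pos'],manip.state()['ee_rot'])
for X in([588,-166,81],[588,-166,95],[588,-166,150],[564,-163,77],[526,-159,45]): print(X,pr(X).round())
d=np.load("s1.npz")['d'];W=cloud("scene",d)
for u,v in((168,112),(168,90),(170,150),(240,158),(395,215)): 
    a,b=round(v/3.3+140),round(u/3.3+200); print((u,v),W[a,b].round())
p,d=manip.grab_frame("top"); np.savez("t1.npz",p=p,d=d)
cv2.imwrite("pics/t1.png",cv2.resize(p[150:320,200:400,::-1],None,fx=3.5,fy=3.5,interpolation=cv2.INTER_CUBIC))
```

```text
[ 587.6862582  -165.7465034    93.64731195] [-4.72530434e-01  3.65375512e-01  1.59807724e+00 -1.29815817e-05
  1.17934930e+00  1.19286861e+00] [-3.14115754e+00  1.12847423e-03 -9.45975101e-02]
[588, -166, 81] [175. 155.]
[588, -166, 95] [174. 138.]
[588, -166, 150] [170.  67.]
[564, -163, 77] [191. 143.]
[526, -159, 45] [214. 155.]
(168, 112) [ 598. -165.  121.]
(168, 90) [ 598. -165.  139.]
(170, 150) [ 601. -163.   95.]
(240, 158) [ 548. -132.   59.]
(395, 215) [624.  -3.  85.]
```

View pics/t1.png

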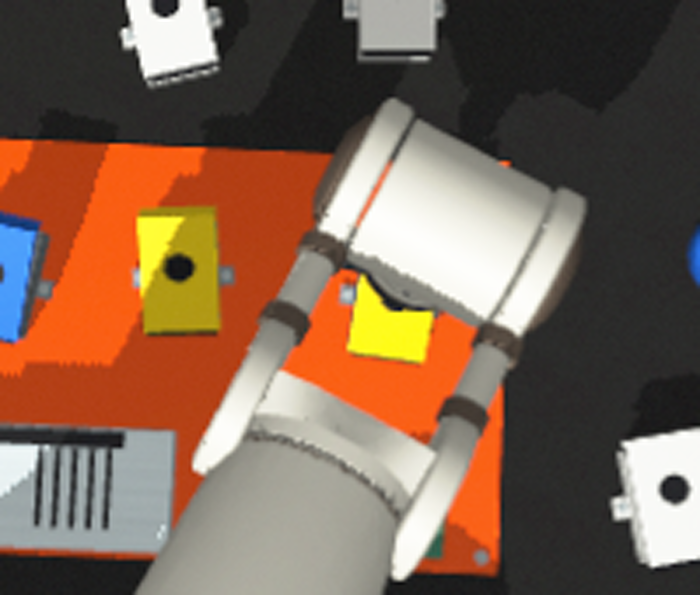

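No contact yet. The tips image at about z 108, roughly 15 mm above the TCP rather than ahead of it. I'll descend slowly and watch the force.

Emit:
{"op": "carry_out", "data": {
  "increments": [
    [0,0,0.1,0,0,0,0],
    [0,0,0.1,0,0,0,0],
    [0,0,0.1,0,0,0,0],
    [0,0,0.0,0,0,0,0],
    [0,0,0.0,0,0,0,0]
  ]
}}

```text
t: 3.9
tool_pos: [588.1, -165.9, 79.6]
ee_rot: [-3.141, 0.0, -0.095]
contact_force: [-0.3, -0.5, 0.5]
grip_width: -0.1
gripper_force: 0.0
```

Run:
```python
from h import *
p,d=manip.grab_frame("scene"); np.savez("s2.npz",p=p,d=d)
cv2.imwrite("pics/s2.png",cv2.resize(p[110:250,200:370,::-1],None,fx=4,fy=4,interpolation=cv2.INTER_CUBIC))
print(manip.state()['tool_pos'],manip.state()['contact_force'], manip.tip_extent)
```

```text
[ 588.22862715 -165.97458621   79.87050235] [-0.57259451  0.16399092 -0.29223919] 14.0
```

View pics/s2.png

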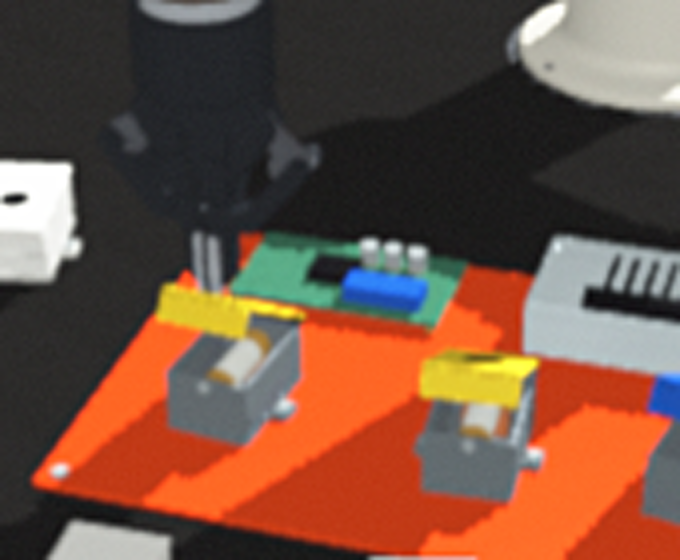

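The tip bottom at (207,290) is now right at the cover's upper edge. Continuing down.

Emit:
{"op": "carry_out", "data": {
  "increments": [
    [0,0,0.06,0,0,0,0],
    [0,0,0.06,0,0,0,0],
    [0,0,0.06,0,0,0,0],
    [0,0,0.06,0,0,0,0],
    [0,0,0.0,0,0,0,0]
  ]
}}

```text
t: 4.45
tool_pos: [587.7, -165.7, 67.1]
ee_rot: [-3.141, 0.001, -0.095]
contact_force: [-0.2, 0.1, 0.1]
grip_width: 0.3
gripper_force: 0.0
```

```bash
cat > look.py <<'E'
from h import *
import sys
n=sys.argv[1]
p,d=manip.grab_frame("scene")
cv2.imwrite(f"pics/{n}.png",cv2.resize(p[110:250,200:370,::-1],None,fx=4,fy=4,interpolation=cv2.INTER_CUBIC))
W=cloud("scene",d);hsv=cv2.cvtColor(p,cv2.COLOR_RGB2HSV)
for nm,x0,x1,lo,hi in(("Yright",225,285,22,35),("Ymid",300,340,22,35),("blue",355,405,100,125)):
    m=np.zeros(d.shape,bool); m[170:225,x0:x1]=True
    m&=(hsv[:,:,0]>=lo)&(hsv[:,:,0]<=hi)&(hsv[:,:,1]>130)&(d>0)
    q=W[m]; q=q[(q[:,0]>500)&(q[:,0]<650)]
    vv,uu=np.nonzero(m)
    print(nm,len(q),"xmax",np.percentile(q[:,0],95).round(1),"ztop",np.percentile(q[:,2],97).round(1),"rows",vv.min(),vv.max())
s=manip.state();print(s['t'],s['tool_pos'].round(1),s['contact_force'].round(2))
E
python3 look.py s3
```

```text
Yright 307 xmax 614.8 ztop 89.7 rows 184 198
Ymid 303 xmax 629.1 ztop 91.1 rows 198 211
blue 302 xmax 624.5 ztop 93.8 rows 204 218
4.5 [ 587.9 -165.8   67.4] [ 0.02 -0.22  0.14]
```

View pics/s3.png

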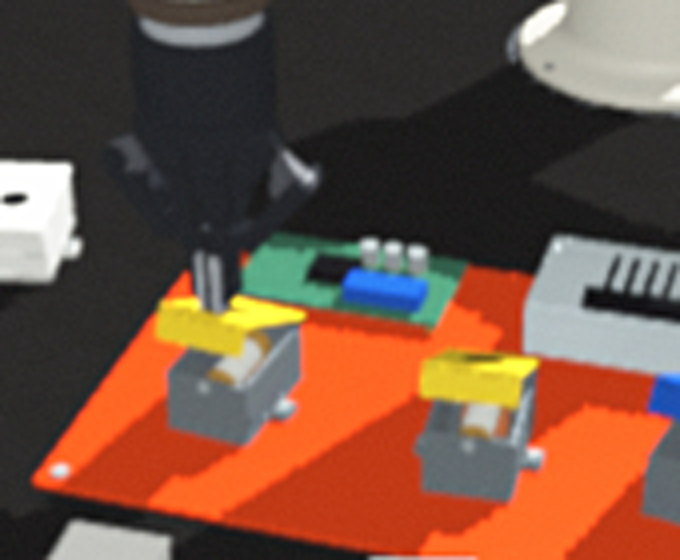

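The cover is going down with the tip on its top face, at (210,300). Continuing.

Emit:
{"op": "carry_out", "data": {
  "increments": [
    [0,0,0.08,0,0,0,0],
    [0,0,0.08,0,0,0,0],
    [0,0,0.08,0,0,0,0],
    [0,0,0.08,0,0,0,0],
    [0,0,0.0,0,0,0,0]
  ]
}}

```text
t: 5.0
tool_pos: [587.6, -165.7, 50.9]
ee_rot: [-3.141, 0.001, -0.095]
contact_force: [-0.5, 0.0, -0.8]
grip_width: 0.4
gripper_force: 0.1
```

```bash
python3 look.py s4
```

```text
Yright 398 xmax 618.1 ztop 73.8 rows 185 206
Ymid 301 xmax 628.9 ztop 91.3 rows 198 211
blue 307 xmax 624.8 ztop 94.6 rows 204 218
5.05 [ 587.7 -165.7   51.2] [-0.33  0.42 -0.73]
```

Emit:
{"op": "carry_out", "data": {
  "increments": [
    [0,0,0.05,0,0,0,0],
    [0,0,0.05,0,0,0,0],
    [0,0,0.05,0,0,0,0],
    [0,0,0.05,0,0,0,0],
    [0,0,0.0,0,0,0,0]
  ]
}}

```text
t: 5.55
tool_pos: [588.4, -166.1, 41.7]
ee_rot: [3.141, -0.0, -0.095]
contact_force: [0.2, -0.4, 2.3]
grip_width: -0.2
gripper_force: 0.5
```

Emit:
{"op": "carry_out", "data": {
  "increments": [
    [0,0,0.03,0,0,0,0],
    [0,0,0.03,0,0,0,0],
    [0,0,0.03,0,0,0,0],
    [0,0,0.03,0,0,0,0],
    [0,0,0.0,0,0,0,0]
  ]
}}

```text
t: 6.05
tool_pos: [587.1, -165.5, 34.7]
ee_rot: [-3.141, 0.003, -0.094]
contact_force: [0.1, -0.2, -1.0]
grip_width: 0.1
gripper_force: 0.0
```

```bash
python3 look.py s5
```

```text
Yright 501 xmax 619.0 ztop 53.9 rows 185 214
Ymid 301 xmax 629.1 ztop 91.5 rows 198 211
blue 303 xmax 624.8 ztop 94.3 rows 204 218
6.1 [ 586.9 -165.5   34.6] [-0.    1.16 -0.66]
```

Emit:
{"op": "carry_out", "data": {
  "increments": [
    [0,0,0.02,0,0,0,0],
    [0,0,0.02,0,0,0,0],
    [0,0,0.02,0,0,0,0],
    [0,0,0,0,0,0,0],
    [0,0,0.0,0,0,0,0]
  ]
}}

```text
t: 6.6
tool_pos: [588.2, -165.9, 32.8]
ee_rot: [-3.142, -0.0, -0.095]
contact_force: [-0.4, 0.9, -0.4]
grip_width: 0.1
gripper_force: 0.2
```

```bash
python3 look.py s6
```

```text
Yright 495 xmax 619.3 ztop 58.2 rows 186 214
Ymid 302 xmax 629.0 ztop 91.3 rows 198 211
blue 304 xmax 624.6 ztop 94.3 rows 204 218
6.65 [ 588.2 -166.    32.8] [-0.43  0.78  0.84]
```

Emit:
{"op": "carry_out", "data": {
  "increments": [
    [0,0,0.03,0,0,0,0],
    [0,0,0.03,0,0,0,0],
    [0,0,0.03,0,0,0,0],
    [0,0,0,0,0,0,0],
    [0,0,0.0,0,0,0,0]
  ]
}}

```text
t: 7.15
tool_pos: [588.4, -166.1, 31.7]
ee_rot: [3.141, 0.001, -0.094]
contact_force: [-9.3, 4.0, 21.9]
grip_width: 0.2
gripper_force: 11.0
```

```bash
python3 look.py s7
```

```text
Yright 494 xmax 618.6 ztop 53.6 rows 186 214
Ymid 301 xmax 629.2 ztop 91.4 rows 198 211
blue 304 xmax 624.6 ztop 93.9 rows 204 218
7.2 [ 588.4 -166.2   31.7] [-10.43   3.21  21.6 ]
```

It is at the hard stop: 22 N, level. Lifting off and checking that it stays shut.

Emit:
{"op": "carry_out", "data": {
  "increments": [
    [0,0,-0.2,0,0,0,0],
    [0,0,-0.4,0,0,0,0],
    [0,0,-0.6,0,0,0,0],
    [0,0,-0.7,0,0,0,0],
    [0,0,-0.3,0,0,0,0]
  ]
}}

```text
t: 7.7
tool_pos: [590.1, -166.9, 142.1]
ee_rot: [3.139, -0.006, -0.095]
contact_force: [0.5, 0.3, 0.3]
grip_width: -0.2
gripper_force: 0.0
```

Emit:
{"op": "carry_out", "data": {
  "increments": [
    [0,0,0,0,0,-0.3,0],
    [0,0,0,0,0,-0.4,0],
    [0,0,0,0,0,-0.4,0],
    [0,0,0,0,0,-0.23,0],
    [0,0,0,0,0,0,0]
  ]
}}

```text
t: 8.2
tool_pos: [587.9, -165.8, 137.6]
ee_rot: [-3.141, 0.001, 0.045]
contact_force: [0.6, -0.3, -0.5]
grip_width: -0.1
gripper_force: 0.0
```

```bash
python3 look.py s8
```

```text
Yright 631 xmax 618.4 ztop 53.3 rows 184 214
Ymid 301 xmax 628.9 ztop 91.0 rows 198 211
blue 305 xmax 624.7 ztop 94.2 rows 204 218
8.25 [ 588.  -165.8  137.8] [-0.43 -0.73 -0.31]
```

View pics/s8.png

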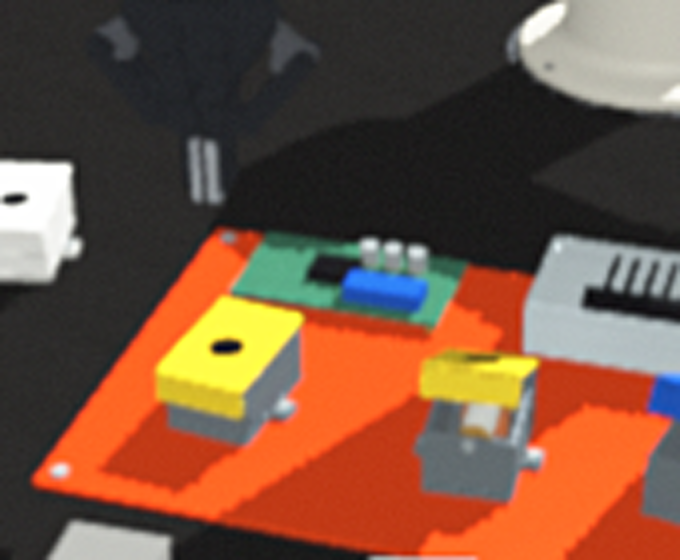

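The right yellow is fully shut and holding, mark at (227,347). Next, the middle one.

Emit:
{"op": "carry_out", "data": {
  "increments": [
    [0.09,-0.6,0,0,0,0,0],
    [0.09,-0.61,0,0,0,0,0],
    [0.09,-0.61,0,0,0,0,0],
    [0.09,-0.61,0,0,0,0,0],
    [0.09,-0.6,0,0,0,0,0]
  ]
}}

```text
t: 8.75
tool_pos: [603.8, -12.3, 138.1]
ee_rot: [-3.142, 0.0, 0.044]
contact_force: [0.0, 0.6, -0.6]
grip_width: 0.5
gripper_force: 0.0
```

Emit:
{"op": "carry_out", "data": {
  "increments": [
    [0,0,0.3,0,0,0,0],
    [0,0,0.5,0,0,0,0],
    [0,0,0.3,0,0,0,0],
    [0,0,0.1,0,0,0,0],
    [0,0,0,0,0,0,0]
  ]
}}

```text
t: 9.25
tool_pos: [603.1, -14.0, 77.2]
ee_rot: [-3.141, 0.002, 0.044]
contact_force: [-0.0, 0.7, 0.3]
grip_width: -0.3
gripper_force: 0.0
```

Same profile as before: down to about TCP 41, then fine steps.

Emit:
{"op": "carry_out", "data": {
  "increments": [
    [0,0,0.1,0,0,0,0],
    [0,0,0.1,0,0,0,0],
    [0,0,0.1,0,0,0,0],
    [0,0,0.1,0,0,0,0],
    [0,0,0.05,0,0,0,0]
  ]
}}

```text
t: 9.75
tool_pos: [603.7, -13.6, 55.3]
ee_rot: [-3.142, 0.0, 0.045]
contact_force: [0.3, -1.1, 1.1]
grip_width: 0.2
gripper_force: 0.3
```

Emit:
{"op": "carry_out", "data": {
  "increments": [
    [0,0,0.06,0,0,0,0],
    [0,0,0.05,0,0,0,0],
    [0,0,0.05,0,0,0,0],
    [0,0,0.05,0,0,0,0],
    [0,0,0.05,0,0,0,0]
  ]
}}

```text
t: 10.25
tool_pos: [604.1, -13.6, 42.8]
ee_rot: [3.142, -0.0, 0.045]
contact_force: [0.9, -0.2, 1.9]
grip_width: 0.0
gripper_force: 0.5
```

Emit:
{"op": "carry_out", "data": {
  "increments": [
    [0,0,0.04,0,0,0,0],
    [0,0,0.04,0,0,0,0],
    [0,0,0.04,0,0,0,0],
    [0,0,0.02,0,0,0,0],
    [0,0,0,0,0,0,0]
  ]
}}

```text
t: 10.75
tool_pos: [602.8, -13.4, 34.8]
ee_rot: [-3.141, 0.002, 0.045]
contact_force: [-0.6, 0.1, -0.1]
grip_width: 0.2
gripper_force: 0.0
```

```bash
python3 look.py s9
```

```text
Yright 633 xmax 618.8 ztop 53.3 rows 184 214
Ymid 475 xmax 633.8 ztop 54.8 rows 198 224
blue 305 xmax 625.3 ztop 94.7 rows 204 218
10.8 [602.8 -13.4  34.8] [-0.16 -0.34  0.56]
```

Emit:
{"op": "carry_out", "data": {
  "increments": [
    [0,0,0.04,0,0,0,0],
    [0,0,0.04,0,0,0,0],
    [0,0,0.04,0,0,0,0],
    [0,0,0,0,0,0,0],
    [0,0,0,0,0,0,0]
  ]
}}

```text
t: 11.3
tool_pos: [603.5, -13.6, 31.9]
ee_rot: [3.142, 0.002, 0.045]
contact_force: [-8.2, 0.7, 16.7]
grip_width: 0.0
gripper_force: 8.4
```

Same stop height and force as the first cover. Lifting well clear and checking.

Emit:
{"op": "carry_out", "data": {
  "increments": [
    [0,0,-0.2,0,0,0,0],
    [0,0,-0.4,0,0,0,0],
    [0,0,-0.6,0,0,0,0],
    [0,0,-0.8,0,0,0,0],
    [0,0,-0.8,0,0,0,0]
  ]
}}

```text
t: 11.8
tool_pos: [603.2, -13.5, 170.5]
ee_rot: [-3.141, 0.002, 0.045]
contact_force: [1.5, -0.6, -0.1]
grip_width: -0.1
gripper_force: 0.0
```

Emit:
{"op": "carry_out", "data": {
  "increments": [
    [0,0,-0.3,0,0,0,0],
    [0,0,0,0,0,0,0],
    [0,0,0,0,0,0,0],
    [0,0,0,0,0,0,0],
    [0,0,0,0,0,0,0]
  ]
}}

```text
t: 12.3
tool_pos: [602.6, -13.3, 182.3]
ee_rot: [-3.14, 0.004, 0.045]
contact_force: [-0.5, -0.3, -0.4]
grip_width: 0.0
gripper_force: 0.0
```

```bash
sed -i 's/200:370,::-1\],None,fx=4,fy=4/210:410,::-1],None,fx=3.8,fy=3.8/' look.py; python3 look.py s10
```

```text
Yright 634 xmax 619.1 ztop 53.1 rows 184 214
Ymid 622 xmax 633.5 ztop 53.3 rows 198 224
blue 303 xmax 624.3 ztop 94.2 rows 204 218
12.35 [602.9 -13.3 182.8] [-0.32 -0.53  0.03]
```

View pics/s10.png

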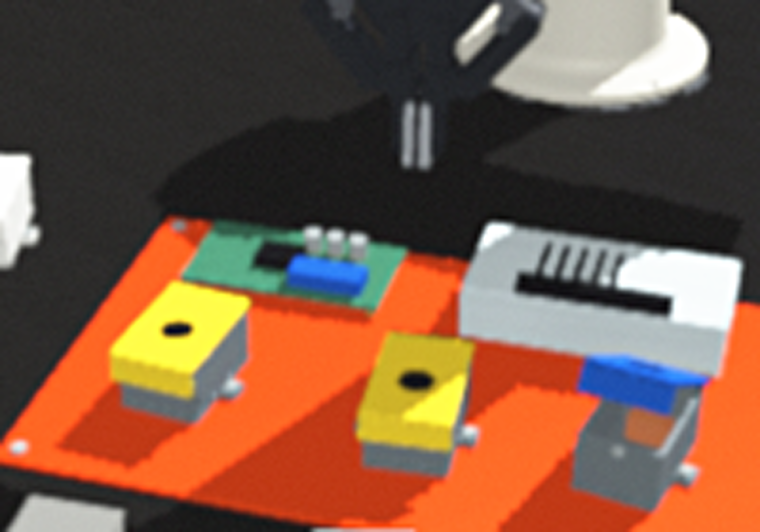

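Both yellow covers are shut, marks at (177,329) and (416,380). Blue at (645,385) is still open, and the arm is clear of everything.

```bash
python3 -c "
from bench import manip
print(manip.finish_job())"
```

```text
the job is handed in; nothing more can be done
None
```

Both yellow covers are snapped shut and stayed level after the gripper lifted off, the blue cover still stands open, and I handed the job in at about 12.4 s of the 53 s allowed.

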